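Push a stuck steel slug out of a ceramic tube with a rod

ROBOT

A 6-joint arm with a two-finger parallel gripper is mounted at the origin on a cart in front of the work surface, level with it; the furniture and walls round the work are solid. World frame = base frame: x ahead of the robot, y to its left, z up, the work surface at z = 0. Lengths are in m, angles in rad, forces in N, time in s.
With the tool pointing down it reaches from about 0.375 to 0.975 m from the base axis. Payload 3.8 kg.
Tool frame: the origin (TCP) lies midway between the tips of the shut fingers; the grasp point (between the pads) lies 19 mm behind it; z points along the fingers, y is the line along which they close (so a half turn about z gives the same grasp; the last joint's range is limited). The gripper opens to 85 mm and grips with 20 to 120 N. Pads are 22 mm wide; open, the fingers measure 114 mm over their backs; the gripper's body (76 mm by 85 mm) begins 54 mm behind the grasp point. The pads swing forward as they close: fully open they stand 13 mm farther back than shut.
Start: joints at [1.137, 0.264, 1.604, -0, 1.274, -0.037], TCP at [0.261, 0.623, 0.231] pointing down, gripper open.
Joint ranges: [-2.63, 2.63], [-0.94, 2.18], [0.31, 2.57], [-1.31, 4.45], [0, 2.66], [-2.55, 2.55]. Speed limits (rad/s): [2.57, 2.57, 3.14, 3.14, 3.14, 3.14].

INTERFACE

Orientations are given as a rotation vector (axis times angle).
In Python, from workcell import read_state, vision, ticket gives the robot as it stands. The module is installed in compiled form; this text tells all that it offers.
- The arm moves only by the tool jog_arm, never from a script. Its arguments are lists of equal length, an entry for each row: "turn": the turn, a rotation vector about the tool's x, y, z in rad, a list of three; "delta_pos": the shift along the tool's x, y, z in m, a list of three; "gripper": the finger opening in m, from 0 to 0.0854. In form: {"turn": [[rx, ry, rz], ...], "delta_pos": [[dx, dy, dz], ...], "gripper": [gripper, ...]}. A call has 1 to 20 rows; each row shifts and turns the commanded pose from where the row before left it, along the tool's axes as they then stand; what a row does not reach is not made up. A row lasts 1/12 s, in which the tool goes at most 41.7 mm and 7.16 degrees, less where a joint would pass 70% of its speed; a pose out of reach is approached as far as the arm can. A call with a gripper value outside its range is refused whole. The fingers move at their own pace and stop on an object; "grip_force" is the grip in N (left out, the last holds). Time passes only in rows, so rows that do not move let the fingers close. It gives the time, the measured TCP pose, the force, the opening and the grip force at its end, in the units of the state.
- read_state(): the state, without advancing time (a new reading comes with each control period).
- vision.read_camera(name): name is "scene" or "top"; returns the picture (480x640x3 uint8, red, green, blue); there is no depth.
- vision.calibration(name): a dict with "vfov" (degrees; the focal length in pixels is half the picture's height over the tangent of half this angle, whatever the lens; pixels are square), "cx", "cy" (the principal point, pixels), "dist" ([k1, k2, p1, p2, k3] as OpenCV has them; the pictures are not rectified), "R" (3x3) and "t" (3): a world point X has camera coordinates R X + t. Camera axes: x right, y down, z forward; pixel columns grow to the right and rows downward; lengths in m; the calibration is good to about 2 mm. A picture is of the moment at which its call begins. calibration takes no time and is no camera call.
- ticket.finish_job(): hands the job in; it is judged then, once.
The state is a dict: "time": time; "q": joint angles; "joint_vel": joint speeds; "joint_torque": joint torques, N m; "tool_pos": TCP position; "tcp_rot": TCP orientation; "wrist_force": force on the tool from outside, world axes, zero at the start; "torque": the same for the moment, N m; "width": opening from 0.0 (shut) to 1.0 (fully open); "grip_force": force on a finger pad.
Only numpy, scipy, OpenCV 4.12 (cv2) and the standard library are available. Lean on these libraries where they do the work, as an engineer would, in place of code of your own. Each camera call takes 0.05 s, during which the arm holds its last target. There are 200 camera calls.

TASK

A steel slug is stuck in the bore of the brittle white ceramic tube that is clamped in the stand. Pick up the push rod, feel it into the tube's mouth without knocking hard on the ceramic, and gently push the slug right through until it is wholly out of the far end, in the catch trough, without ramming it on the trough's end wall. Then draw the rod out and lay it back down flat on the worktop clear of the stand, leaving the other things where they are.

Things in the scene. Friction and masses are not known exactly. Their poses are not given: they have to be found in the camera images.
- rod: Push rod, 165 mm long, 0.22 kg, lying flat: a steel handle 60 long, 18 wide, 30 mm tall, then a plain aluminium rod 14 mm in diameter, 105 mm long, flat-ended. Origin: on the rod's axis at the handle's front face, 15 mm above its underside; +x along the rod to its tip, y across the 18 mm width, z up. Handle's middle at x = -30 mm, centre of mass at x = -18 mm.
- rod_tip (a point): Centre of the rod's flat end, 105 mm ahead of the rod's origin; same axes as the rod.
- stand: Fixed clamp stand: grey base plate 100 x 90 x 12 mm, two aluminium saddles with clamp bars holding a level white ceramic tube; 107 mm tall. Origin: centre of the plate's underside; +x along the tube from mouth to far end, the pushing direction; z up. The tube's axis is parallel to x, 80 mm up, but at an unknown y between -14 and +14 mm (clamped anywhere sideways), to be seen or felt.
- stand_mouth (a point): On the stand's middle line (y = 0) at x = -45 mm, 80 mm up, in the plane of the tube's mouth; axes as the stand. The real mouth is up to 14 mm to either side: a 17 mm bore (1.5 mm clearance round the rod, no chamfer) in a flat round collar 60 mm in diameter. The ceramic is brittle: keep pushes on tube and slug under about 25 N; over 35 N breaks it.
- stand_exit (a point): On the stand's middle line at the tube's far end, x = +25 mm, 80 mm up (the tube is 70 mm long); axes as the stand. From here a steel half-pipe trough, open on top, runs on 46 mm in line with the bore to an end wall and catches the slug.
- slug (a joint): How far the slug (steel cylinder 15 mm diameter, 24 mm long) has moved along the bore, m. Its near face is 15 mm + this value inside the mouth. Starts at 0 to 0.015; beyond 0.055 it is wholly out of the tube; at 0.075 it meets the trough's end wall. It resists with about 8 N, plus 0.06 N for each mm/s of speed, and stays where it is left.
- petri_dish: White dish, 62 mm across, 14 mm tall, loose on the worktop; leave alone. Origin: centre of underside.
- screwdriver: Small screwdriver with a red handle, 125 mm long, 22 mm tall, loose; leave alone. Origin: middle of its length at the underside.
- vial_a: Small capped vial, 23 mm diameter, 50 mm tall, standing loose; leave alone. Origin: centre of underside.
- vial_b: Small capped vial, 23 mm diameter, 50 mm tall, standing loose; leave alone. Origin: centre of underside.
Things that resemble listed ones, but are neither listed nor needed, are in the scene too. Several things have the shape of the stand; the one meant has the colours described above.

How it is judged:
On the way, in this order (a step that is already met when the one before it is completed fails the run):
1. the rod's end is inside the tube's mouth, at least 8 mm deep, in line with the bore (y of rod_tip in the frame of stand_mouth between -0.018 and 0.018 m and z of rod_tip in the frame of stand_mouth between -0.005 and 0.005 m and angle between the x axis of rod and the x axis of stand, either way round below 0.12 rad and x of rod_tip in the frame of stand_mouth above 0.008 m), for 0.1 s.
2. the rod, passed through the tube, has pushed the slug wholly out of the far end (y of rod_tip in the frame of stand_mouth between -0.018 and 0.018 m and z of rod_tip in the frame of stand_mouth between -0.005 and 0.005 m and angle between the x axis of rod and the x axis of stand, either way round below 0.12 rad and x of rod_tip in the frame of stand_mouth above 0.06 m and value of joint slug above 0.0555 m), for 0.1 s.
At the end, for the whole second after the job is handed in: The slug is wholly out of the tube's far end, in the trough (value above 0.0555); the rod lies flat and still on the worktop (handle front under 20 mm high, tip under 25 mm), its handle front over 100 mm and tip over 70 mm from the stand's centre seen from above; all released (value of joint slug above 0.0555 m and height (world z) of rod below 0.02 m and height (world z) of rod_tip below 0.025 m and horizontal distance between rod and stand above 0.1 m and horizontal distance between rod_tip and stand above 0.07 m and linear speed of rod below 0.02 m/s and velocity of joint slug below 0.01 m/s); the robot touches nothing.
It fails at once if the rod presses on the ceramic tube, slug or stand with more than 35 N (contact force between rod and stand above 35 N).
It fails at once if the robot itself hits the stand or tube with more than 15 N (contact force between the arm and stand above 15 N).
It fails at once if a bystander is shifted more than 20 mm (distance of any of petri_dish, screwdriver, vial_a, vial_b from where it was at the start of the episode above 0.02 m).
It also fails if it takes over 72 s, if anything falls off the work surface, if the arm or the gripper's body presses on something with over 40 N, if the wrist force passes 120 N, or if a joint passes its speed limit or range.

## Working session

There is one attempt and no reset: what is moved stays moved. The work goes in short steps, Python scripts to look and compute and a tool call to move; the robot and the scene stay as the last step left them, time stands still between calls to the robot, and variables do not carry over. Pictures are saved under pics/ and viewed, at most 10 in all, crops included, and the job is handed in when it is done.

Besides the shell and the picture viewer there is one more tool, called after "Call:" by a JSON object that holds its "op" and its "data", one argument or row to a line. jog_arm: Moves the arm, as the interface text tells. Its arguments: {"type":"object","properties":{"turn":{"type":"array","items":{"type":"array","items":{"type":"number"}}},"delta_pos":{"type":"array","items":{"type":"array","items":{"type":"number"}}},"gripper":{"type":"array","items":{"type":"number"}},"grip_force":{"type":"number"}},"required":["turn","delta_pos","gripper"]}

```bash
mkdir -p pics
cat > h.py <<'E'
import numpy as np, cv2
from workcell import read_state, vision, ticket
def cal(n):
    c=vision.calibration(n); f=240/np.tan(np.radians(c["vfov"])/2)
    K=np.array([[f,0,c["cx"]],[0,f,c["cy"]],[0,0,1]]); return K,np.array(c["dist"],float),np.array(c["R"]),np.array(c["t"])
def ray(n,px):
    K,d,R,t=cal(n); p=cv2.undistortPoints(np.array(px,float).reshape(-1,1,2),K,d).reshape(-1,2)
    v=np.c_[p,np.ones(len(p))]@R; return -R.T@t, v
def onplane(n,px,z):
    o,v=ray(n,px); return o+v*((z-o[2])/v[:,2])[:,None]
def proj(n,X):
    K,d,R,t=cal(n); return cv2.projectPoints(np.array(X,float).reshape(-1,3),cv2.Rodrigues(R)[0],t,K,d)[0].reshape(-1,2)
def grab(n,f):
    im=cv2.cvtColor(vision.read_camera(n),cv2.COLOR_RGB2BGR); cv2.imwrite(f,im); return im
E
python3 - <<'E'
from h import *
for n in("scene","top"):
    grab(n,f"pics/{n}0.png"); K,d,R,t=cal(n); print(n,K[0,0],d,-R.T@t,R[2])
print(read_state())
E
```

```text
scene 469.8595705334725 [-0.02743226  0.          0.          0.          0.        ] [-0.35364512  0.55282205  0.52226003] [ 0.80423387 -0.43820093 -0.40148204]
top 466.8340396559351 [-0.10310327  0.          0.          0.          0.        ] [0.4664663  0.05824593 1.21020053] [ 0.05449082 -0.01640829 -0.99837945]
{'time': 0.1, 'q': array([ 1.13711929e+00,  2.64696619e-01,  1.60524025e+00,  2.67941080e-06,
        1.27369894e+00, -3.69069259e-02]), 'joint_vel': array([-6.90897138e-05, -5.95162853e-04, -4.57154900e-03, -1.32784149e-03,
       -1.31489586e-03, -8.55025682e-04]), 'joint_torque': array([ 8.97559075e-04, -5.16707110e+01, -3.68587947e+01,  1.01266548e-04,
        6.34315104e-03,  2.69627145e-05]), 'tool_pos': array([0.26057547, 0.62196015, 0.23007233]), 'tcp_rot': array([-0.61907148, -3.07950272,  0.00311953]), 'wrist_force': array([ 0.15491337,  0.07454913, -0.26842265]), 'torque': array([-0.01258475,  0.00032666, -0.02221015]), 'grip_force': 0.0, 'width': 0.9985863129179675}
```

View pics/top0.png

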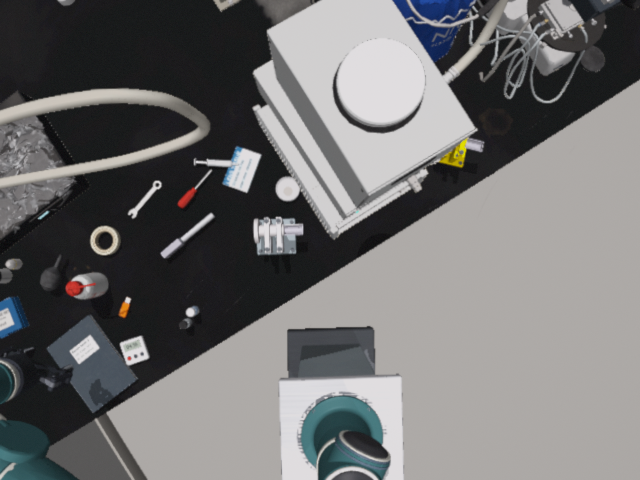

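View pics/scene0.png

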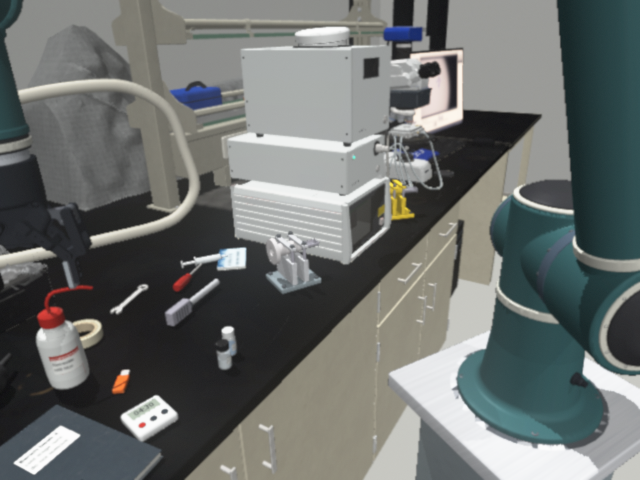

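The top view shows the rod at about (188,236): handle end at (165,255), tip at (213,215). The grey and white stand is at (276,236), with its collar (mouth) on the left at (256,232) and its trough on the right at (300,230). The other stand-shaped thing is the yellow one at (455,150). It's the wrong colour, so the stand meant is the one at (276,236). I'll check this in one enlarged crop.

Run:
```python
from h import *
a=cv2.imread("pics/top0.png")[175:275,150:320]; b=cv2.imread("pics/scene0.png")[220:335,155:335]
a=cv2.resize(a,None,fx=4.5,fy=4.5,interpolation=cv2.INTER_CUBIC)[:, :765]
cv2.imwrite("pics/c1.png",a); 
cv2.imwrite("pics/c2.png",cv2.resize(b,None,fx=4.4,fy=4.4,interpolation=cv2.INTER_CUBIC))
print(a.shape)
```

```text
(450, 765, 3)
```

View pics/c1.png

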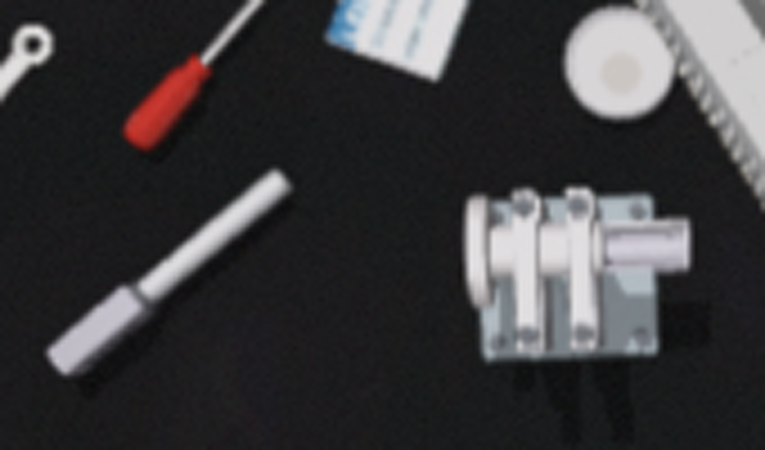

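View pics/c2.png

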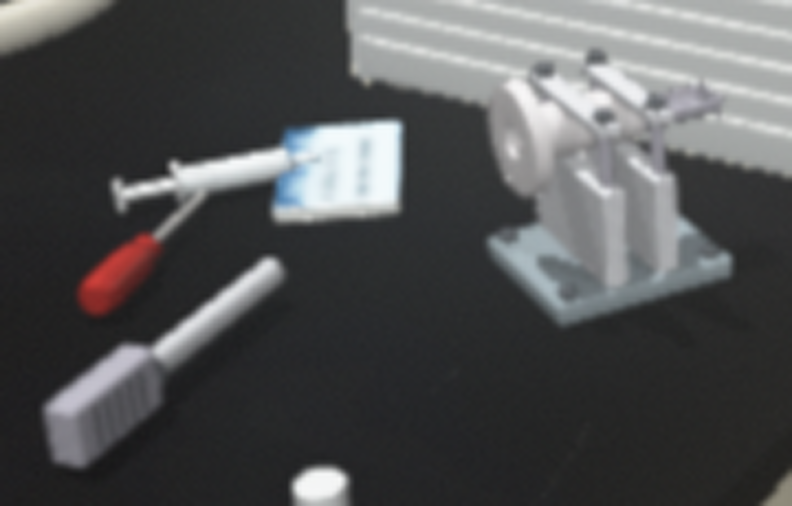

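Both crops match the description: the grey plate stand has a white round collar on its left side. In the crop its mouth face is near u=468, the tube axis near v=248, and the trough on the right ends at u=688. The rod is the lilac handle plus light rod. Next I'll measure these edges.

Run:
```python
from h import *
np.set_printoptions(precision=4,suppress=True)
im=cv2.imread("pics/top0.png"); g=cv2.cvtColor(im,cv2.COLOR_BGR2GRAY)
# rod
m=np.zeros_like(g); m[205:262,155:220]=(g[205:262,155:220]>70)*255
c=max(cv2.findContours(m,0,cv2.CHAIN_APPROX_NONE)[0],key=cv2.contourArea)
ys,xs=np.nonzero(m); P=onplane("top",np.c_[xs,ys],0.018)[:,:2]
mu,ev=cv2.PCACompute(P,None)[:2] if False else (P.mean(0),np.linalg.svd(P-P.mean(0),full_matrices=False)[2])
d=ev[0]; d=d if d[1]<0 else -d
s=(P-mu)@d; w=(P-mu)@np.array([-d[1],d[0]])
print("rod dir",d,"mean",mu,"s",s.min(),s.max())
for a in np.arange(-.085,.09,.01):
    k=abs(s-a)<.005
    if k.sum(): print(round(a,3),np.round([w[k].min()*1e3,w[k].max()*1e3,w[k].mean()*1e3],1),k.sum())
# stand
print("stand gray rows/cols"); 
print(g[212:262:1,250:312:3])
```

```text
rod dir [ 0.6235 -0.7818] mean [0.5293 0.3852] s -0.08074700633920909 0.08960453518517214
-0.085 [-1.   2.7  0.9] 2
-0.075 [-11.4  10.7  -0.1] 31
-0.065 [-11.1   9.9  -0.2] 32
-0.055 [-10.2  10.8   0.2] 34
-0.045 [-10.9  11.4   0.4] 34
-0.035 [-10.3  10.6  -0.2] 33
-0.025 [-11.1  10.9   0.1] 33
-0.015 [-8.8  7.8 -1.2] 26
-0.005 [-9.9  5.7 -1.9] 25
0.005 [-9.   6.3 -1.7] 25
0.015 [-10.    5.6  -2.1] 25
0.025 [-9.1  6.2 -1.8] 25
0.035 [-10.2  72.2   7.7] 29
0.045 [-10.6  68.8   6.9] 30
0.055 [-10.3   6.4  -2.1] 25
0.065 [-10.7   6.   -2.2] 27
0.075 [-10.4   6.3  -2.2] 25
0.085 [-9.4  5.5 -2.4] 23
stand gray rows/cols
[[27 26 25 ... 25 28 26]
 [27 25 25 ... 25 28 26]
 [27 28 27 ... 24 27 25]
 ...
 [27 26 27 ... 25 25 29]
 [28 25 25 ... 27 27 26]
 [28 28 27 ... 24 28 28]]
```

Run:
```python
from h import *
np.set_printoptions(precision=4,suppress=True)
im=cv2.imread("pics/top0.png"); g=cv2.cvtColor(im,cv2.COLOR_BGR2GRAY)
m=np.zeros_like(g); m[205:262,155:220]=(g[205:262,155:220]>85)*255
c=max(cv2.findContours(m,0,cv2.CHAIN_APPROX_NONE)[0],key=cv2.contourArea)
m[:]=0; cv2.drawContours(m,[c],-1,255,-1)
ys,xs=np.nonzero(m); px=np.c_[xs,ys]
d=np.array([.6235,-.7818]);mu=np.array([.5293,.3852])
s=(onplane("top",px,.018)[:,:2]-mu)@d
for nm,k,z in(("handle",s<-.027,.03),("shaft",s>-.012,.015)):
    P=onplane("top",px[k],z)[:,:2]; q=P.mean(0); e=np.linalg.svd(P-q)[2][0]; e=e if e[1]<0 else -e
    t=(P-q)@e; w=(P-q)@np.array([-e[1],e[0]])
    print(nm,q,e,np.degrees(np.arctan2(e[1],e[0])),t.min(),t.max(),"w",w.min(),w.max()); print(" ends",q+e*t.min(),q+e*t.max())
def crop(f,x0,y0,w,h,k):
    c=cv2.resize(cv2.imread(f)[y0:y0+h,x0:x0+w],None,fx=k,fy=k,interpolation=cv2.INTER_CUBIC)
    for i in range(0,w,5): cv2.line(c,(int((i+.5)*k),0),(int((i+.5)*k),6 if (x0+i)%10 else 14),(0,255,255),1)
    for i in range(0,h,5): cv2.line(c,(0,int((i+.5)*k)),(6 if (y0+i)%10 else 14,int((i+.5)*k)),(0,255,255),1)
    return c
a=crop("pics/top0.png",250,210,60,50,8); b=crop("pics/scene0.png",262,228,38,50,8)
cv2.imwrite("pics/c3.png",np.hstack([a,b])); print(a.shape,b.shape)
```

```text
handle [0.4959 0.4235] [ 0.6322 -0.7748] -50.788685818388814 -0.02695249805492806 0.02602144935982314 w -0.010241845519783525 0.010015300414994257
 ends [0.4789 0.4444] [0.5124 0.4034]
shaft [0.5519 0.3546] [ 0.6187 -0.7856] -51.778338352186566 -0.050516279152042945 0.05091693162144612 w -0.008129687074555325 0.007936593900280784
 ends [0.5206 0.3943] [0.5834 0.3146]
(400, 480, 3) (400, 304, 3)
```

View pics/c3.png

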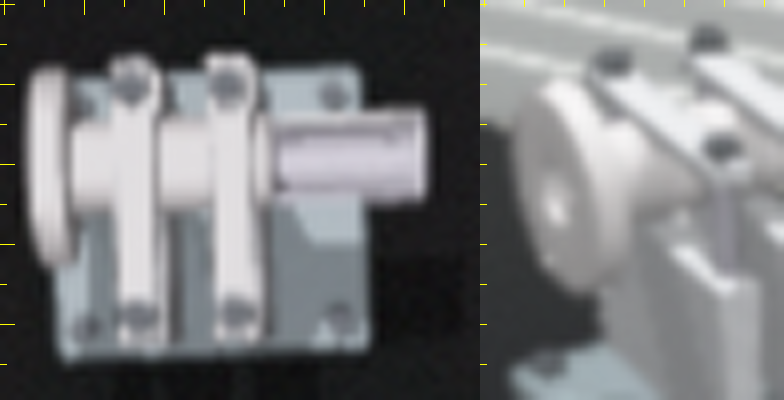

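Run:
```python
from h import *
np.set_printoptions(precision=4,suppress=True,linewidth=200)
g=cv2.cvtColor(cv2.imread("pics/top0.png"),cv2.COLOR_BGR2GRAY).astype(float)
def cross(p,th): # subpixel crossings
    i=np.nonzero((p[:-1]>th)!=(p[1:]>th))[0]; return i+(th-p[i])/(p[i+1]-p[i])
print(g[218:246,[253,254,255,256,257,260,261,262,272,273,274,288,292,296,300,301,302,303]].astype(int))
print("row face", [ (r,cross(g[r,246:262],110)+246) for r in (224,228,230,232,236)])
print("row trough end", [ (r,cross(g[r,298:310],110)+298) for r in (226,230,233)])
print("plate top edge",[(c,(cross(g[212:222,c],90)+212)) for c in range(262,296,3)])
print("plate bot edge",[(c,(cross(g[245:262,c],75)+245)) for c in range(258,296,3)])
print("plate right",[(r,(cross(g[r,288:302],75)+288)) for r in list(range(219,223))+list(range(238,254,2))])
print("collar",[(c,(cross(g[212:250,c],110)+212)) for c in range(253,259)])
print("plate left",[(r,(cross(g[r,250:265],75)+250)) for r in range(244,255)])
```

```text
[[ 31  57  86  91  88  31  31  34  58  59  62  87 110  24  26  23  23  27]
 [ 53 128 155 157 149  77  80  81 138 142 144 162 159  29  26  25  30  24]
 [ 77 174 186 185 172 143 151 151 167 171 172 182 153  25  27  28  27  27]
 [ 91 193 199 197 177 145 168 171 172 176 177 183 131  26  26  26  27  26]
 [107 202 208 205 181 120 141 171 169 176 176 184 121  27  35  37  35  28]
 [116 209 215 211 176 108 122 171 148 174 176 187 135  78  90  91  86  41]
 [119 214 221 216 173 112 136 172 159 178 177 201 192 169 152 152 151  66]
 [124 215 222 218 174 169 178 187 189 194 193 170 173 163 150 153 167  76]
 [127 215 222 219 175 205 206 207 210 211 211 142 146 147 161 163 189  88]
 [129 215 222 219 177 219 219 218 220 220 220 173 176 177 182 182 199  95]
 [128 215 222 219 178 222 222 222 222 222 223 192 194 198 198 196 199  94]
 [128 215 222 219 179 222 223 222 222 222 222 206 206 207 207 203 197  93]
 [127 215 222 219 180 222 222 223 222 222 222 208 206 204 201 200 192  91]
 [123 215 222 219 187 222 222 222 222 222 222 197 195 195 192 194 189  89]
 [121 214 222 221 197 219 219 218 218 218 217 182 
[... 2077 characters left out ...]
, (240, array([295.5373])), (242, array([295.4444])), (244, array([295.4615])), (246, array([295.5])), (248, array([295.5385])), (250, array([295.7821])), (252, array([295.7976]))]
collar [(253, array([222.3333, 233.1429])), (254, array([218.7465, 239.7778])), (255, array([218.3478, 242.1346])), (256, array([218.2879, 242.8462])), (257, array([218.3607])), (258, array([220.6667, 222.2   , 225.    ]))]
plate left [(244, array([255.9556])), (245, array([256.0543])), (246, array([256.0761])), (247, array([256.1744])), (248, array([256.25])), (249, array([256.2785])), (250, array([256.2933])), (251, array([256.3333])), (252, array([256.3562])), (253, array([256.5072])), (254, array([257.0526]))]
```

Run:
```python
from h import *
np.set_printoptions(precision=4,suppress=True,linewidth=200)
T=lambda p,z: onplane("top",p,z)[:,:2]
ang=lambda a:np.degrees(np.arctan2(a[1],a[0]))
a=T([[261,254.4],[291,253.4]],.012); print("bot",a,ang(a[1]-a[0]))
b=T([[268,218.55],[292,217.7]],.012); print("top",b,ang(b[1]-b[0]))
r=T([[294.8,220.5],[295.8,251]],0.0); print("right",r,ang(r[0]-r[1])-90)
l=T([[255.95,244],[256.4,252]],.012); print("left",l)
print("collar face z.11",T([[252.8,230]],.11)," rim up/lo z.08",T([[255.5,218.3],[255.5,242.6]],.08),T([[255.5,218.3],[255.5,242.6]],.08).mean(0))
t=T([[261,229.7],[273,229.45],[301,228.8]],.08); print("tube",t,ang(t[2]-t[0]),ang(t[1]-t[0]))
print("trough end z.08",T([[302.8,230]],.08))
# scene: bore centre
o,v=ray("scene",[[271.1,252.9]]); print("scene bore ray at z .08",onplane("scene",[[271.1,252.9]],.08))
```

```text
bot [[0.4757 0.1926]
 [0.4761 0.1156]] -89.71952719586307
top [[0.5674 0.1725]
 [0.5678 0.1106]] -89.61066559220005
right [[0.5613 0.1041]
 [0.482  0.1036]] -89.64863249055497
left [[0.5028 0.2049]
 [0.4822 0.2043]]
collar face z.11 [[0.533  0.1997]]  rim up/lo z.08 [[0.5631 0.1963]
 [0.5041 0.1976]] [0.5336 0.197 ]
tube [[0.535  0.1836]
 [0.5348 0.1545]
 [0.5344 0.0866]] -90.34992402653239 -90.44732736383159
trough end z.08 [[0.5314 0.0823]]
scene bore ray at z .08 [[0.5287 0.2023 0.08  ]]
```

Estimates from the top view:
- **Rod:** origin about (0.517, 0.397), yaw about -51.4°, handle middle about (0.498, 0.421).
- **Bore:** axis at X about 0.534, direction -y, mouth plane at y about 0.199.

I'll move above the handle now.

Call:
{"op": "jog_arm", "data": {
  "turn": [
    [0, 0, 0.1],
    [0, 0, 0.1],
    [0, 0, 0.1],
    [0, 0, 0.1],
    [0, 0, 0.1],
    [0, 0, 0],
    [0, 0, 0],
    [0, 0, 0],
    [0, 0, 0],
    [0, 0, 0],
    [0, 0, 0],
    [0, 0, 0],
    [0, 0, 0],
    [0, 0, 0],
    [0, 0, 0],
    [0, 0, 0],
    [0, 0, 0],
    [0, 0, 0]
  ],
  "delta_pos": [
    [0, 0, 0],
    [0, 0, 0],
    [0, 0, 0],
    [0, 0, 0],
    [0, 0, 0],
    [-0.0254, 0.005, 0.01],
    [-0.0254, 0.005, 0.01],
    [-0.0254, 0.005, 0.01],
    [-0.0254, 0.005, 0.01],
    [-0.0254, 0.005, 0.01],
    [-0.0254, 0.005, 0.01],
    [-0.0254, 0.005, 0.01],
    [-0.0254, 0.005, 0.01],
    [-0.0254, 0.005, 0.01],
    [-0.0254, 0.005, 0.01],
    [-0.0254, 0.005, 0.01],
    [-0.0254, 0.005, 0.01],
    [0, 0, 0]
  ],
  "gripper": [0.0854, 0.0854, 0.0854, 0.0854, 0.0854, 0.0854, 0.0854, 0.0854, 0.0854, 0.0854, 0.0854, 0.0854, 0.0854, 0.0854, 0.0854, 0.0854, 0.0854, 0.0854]
}}

```text
time: 1.6
tool_pos: [0.4997, 0.4175, 0.1081]
tcp_rot: [-1.366, -2.829, 0.008]
wrist_force: [-1.0, 0.7, 0.1]
width: 1.001
grip_force: 0.0
```

Call:
{"op": "jog_arm", "data": {
  "turn": [
    [0, 0, 0],
    [0, 0, 0],
    [0, 0, 0],
    [0, 0, 0],
    [0, 0, 0],
    [0, 0, 0],
    [0, 0, 0],
    [0, 0, 0],
    [0, 0, 0],
    [0, 0, 0],
    [0, 0, 0]
  ],
  "delta_pos": [
    [0.004, 0.001, 0.015],
    [0, 0, 0.015],
    [0, 0, 0.015],
    [0, 0, 0.015],
    [0, 0, 0.015],
    [0, 0, 0.01],
    [0, 0, 0.008],
    [0, 0, 0.006],
    [0, 0, 0.005],
    [0, 0, 0],
    [0, 0, 0]
  ],
  "gripper": [0.055, 0.055, 0.055, 0.055, 0.055, 0.055, 0.055, 0.055, 0.055, 0.055, 0.055]
}}

```text
time: 2.52
tool_pos: [0.4964, 0.4258, 0.0075]
tcp_rot: [1.362, 2.831, 0.001]
wrist_force: [0.0, 0.1, -0.0]
width: 0.645
grip_force: 0.0
```

Call:
{"op": "jog_arm", "data": {
  "turn": [
    [0, 0, 0],
    [0, 0, 0],
    [0, 0, 0],
    [0, 0, 0],
    [0, 0, 0],
    [0, 0, 0],
    [0, 0, 0],
    [0, 0, 0],
    [0, 0, 0],
    [0, 0, 0]
  ],
  "delta_pos": [
    [-0.004, 0, 0.003],
    [0, 0, 0],
    [0, 0, 0],
    [0, 0, 0],
    [0, 0, 0],
    [0, 0, 0],
    [0, 0, 0],
    [0, 0, 0],
    [0, 0, 0],
    [0, 0, 0]
  ],
  "gripper": [0.055, 0.01, 0.01, 0.01, 0.01, 0.01, 0.01, 0.01, 0.01, 0.01],
  "grip_force": 70
}}

```text
time: 3.35
tool_pos: [0.4993, 0.4227, 0.0049]
tcp_rot: [1.362, 2.83, 0.001]
wrist_force: [0.5, -1.4, 5.5]
width: 0.193
grip_force: 70.8
```

Run:
```python
from h import *
s=read_state(); print(s)
```

```text
{'time': 3.35, 'q': array([ 6.64588670e-01,  4.40381906e-01,  1.82235282e+00, -2.02476529e-04,
        8.77823798e-01, -9.28653977e-03]), 'joint_vel': array([ 0.00158142,  0.00116824,  0.00049369,  0.00117147, -0.00152829,
       -0.00047729]), 'joint_torque': array([ 7.44924042e-01, -5.03407323e+01, -2.76143503e+01,  2.51668738e-01,
       -1.67779201e-01, -4.02586162e-02]), 'tool_pos': array([0.49925345, 0.42272048, 0.00491857]), 'tcp_rot': array([1.36168625e+00, 2.83048823e+00, 1.34873320e-03]), 'wrist_force': array([ 0.52959012, -1.35678421,  5.5277964 ]), 'torque': array([-0.20570288, -0.03825681, -0.02125771]), 'grip_force': 70.80557227134705, 'width': 0.19322835381433542}
```

Call:
{"op": "jog_arm", "data": {
  "turn": [
    [0, 0, 0],
    [0, 0, 0],
    [0, 0, 0],
    [0, 0, 0],
    [0, 0, 0],
    [0, 0, 0],
    [0, 0, 0.1],
    [0, 0, 0.1],
    [0, 0, 0.1],
    [0, 0, 0.1],
    [0, 0, 0.1],
    [0, 0, 0.1],
    [0, 0, 0.074],
    [0, 0, 0],
    [0, 0, 0],
    [0, 0, 0],
    [0, 0, 0],
    [0, 0, 0],
    [0, 0, 0],
    [0, 0, 0]
  ],
  "delta_pos": [
    [0, 0, -0.006],
    [0, 0, -0.012],
    [0, 0, -0.012],
    [0, 0, -0.012],
    [0, 0, -0.012],
    [0, 0, -0.011],
    [0, 0, 0],
    [0, 0, 0],
    [0, 0, 0],
    [0, 0, 0],
    [0, 0, 0],
    [0, 0, 0],
    [0, 0, 0],
    [-0.012, 0.007, 0],
    [-0.012, 0.007, 0],
    [-0.012, 0.007, 0],
    [-0.011, 0.007, 0],
    [-0.011, 0.007, 0],
    [0, 0, 0],
    [0, 0, 0]
  ],
  "gripper": [0.01, 0.01, 0.01, 0.01, 0.01, 0.01, 0.01, 0.01, 0.01, 0.01, 0.01, 0.01, 0.01, 0.01, 0.01, 0.01, 0.01, 0.01, 0.01, 0.01]
}}

```text
time: 5.02
tool_pos: [0.5345, 0.3633, 0.0693]
tcp_rot: [-2.224, -2.219, -0.0]
wrist_force: [-0.1, 0.2, -1.8]
width: 0.198
grip_force: 69.9
```

Run:
```python
from h import *
grab("top","pics/top1.png"); grab("scene","pics/scene1.png")
def crop(f,x0,y0,w,h,k):
    c=cv2.resize(cv2.imread(f)[y0:y0+h,x0:x0+w],None,fx=k,fy=k,interpolation=cv2.INTER_CUBIC)
    for i in range(0,w,5): cv2.line(c,(int((i+.5)*k),0),(int((i+.5)*k),6 if (x0+i)%10 else 14),(0,255,255),1)
    for i in range(0,h,5): cv2.line(c,(0,int((i+.5)*k)),(6 if (y0+i)%10 else 14,int((i+.5)*k)),(0,255,255),1)
    return c
a=crop("pics/top1.png",180,205,130,60,6); b=crop("pics/scene1.png",190,225,130,37,6)
cv2.imwrite("pics/c4.png",np.vstack([a,b])); s=read_state(); print(s["tool_pos"],s["tcp_rot"],s["wrist_force"],s["width"],s["time"])
```

```text
[0.53383436 0.36433193 0.06924047] [-2.22189830e+00 -2.22038654e+00  2.07400889e-05] [ 0.72590686 -0.1558266  -2.50181267] 0.19728806773357932 5.1167
```

View pics/c4.png

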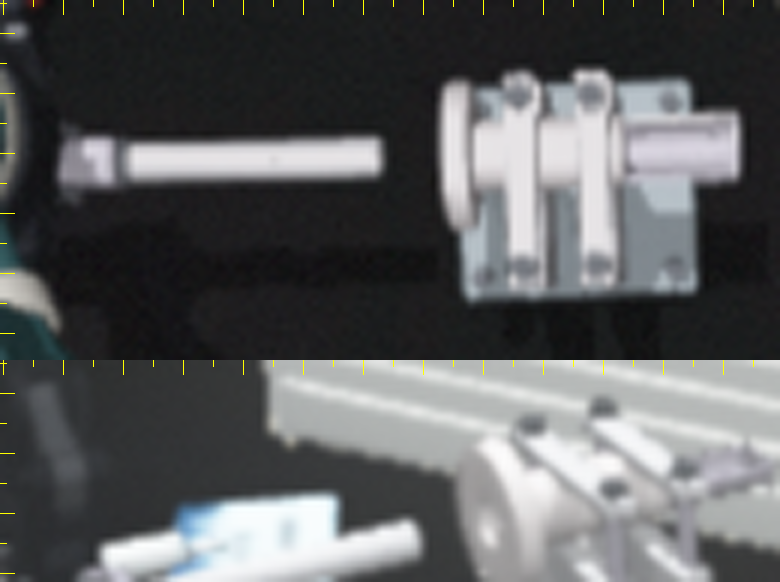

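The rod's shaft, in the top view at row about 231, columns 201–243, is nearly in line with the tube at row about 229.6. In the scene view its tip is at (258.7, 254.5) and the bore at (271, 253). I'll compare the centrelines at subpixel level.

Run:
```python
from h import *
np.set_printoptions(precision=4,suppress=True,linewidth=200)
G=lambda f:cv2.cvtColor(cv2.imread(f),cv2.COLOR_BGR2GRAY).astype(float)
def cross(p,th):
    i=np.nonzero((p[:-1]>th)!=(p[1:]>th))[0]; return i+(th-p[i])/(p[i+1]-p[i])
g=G("pics/top1.png"); pts=[];wid=[]
for c in range(204,241):
    e=cross(g[222:242,c],120)+222
    if len(e)==2: pts.append([c,e.mean()]); wid.append(e[1]-e[0])
pts=np.array(pts); W=onplane("top",pts,.08); f=np.polyfit(W[:,1],W[:,0],1)
print("shaft X at y=.199,.23,.33:",np.polyval(f,[.199,.23,.33]),"slope",f[0],"width px",np.mean(wid),len(pts))
print("tip end", [onplane("top",[[(cross(g[r,236:250],120)+236)[0],r]],.08)[0,:2] for r in(229,231,233)])
# tube edges via strongest gradients
for c in (261,262,272,273,274):
    p=g[:,c]; d=np.gradient(p); print(c,p[221:240].astype(int))
# symmetric profile matching: centre of shaft and tube by brightness centroid of (p-185)+
for c in list(range(208,240,8))+[261,262,272,273,274]:
    p=g[222:240,c]; print(c, np.round(cross(p,205)+222,2), np.round(cross(p,190)+222,2))
s=G("pics/scene1.png"); print(s[244:266,[240,245,250,254]].T.astype(int))
q=.08
for z in(.076,.08,.084):
    for y in (.229,.26): print(z,y,proj("scene",[[.534,y,z-.007],[.534,y,z],[.534,y,z+.007]]))
```

```text
shaft X at y=.199,.23,.33: [0.5336 0.5339 0.5347] slope 0.008437364172187703 width px 6.0924330495658445 37
tip end [array([0.538 , 0.2274]), array([0.5331, 0.2269]), array([0.5283, 0.2282])]
261 [173 147 126 141 184 213 225 228 229 229 228 224 213 197 172 141 131 131 136]
262 [177 177 177 178 192 213 224 228 228 228 228 224 213 197 171 138 125 124 126]
272 [177 174 153 164 194 216 226 228 229 228 228 223 213 195 169 131 110 107 106]
273 [183 182 180 185 199 216 225 228 228 228 228 223 213 195 168 139 125 128 131]
274 [182 183 181 183 199 216 226 228 228 228 228 223 213 194 170 146 130 127 126]
208 [229.61 232.7 ] [229.21 233.15]
216 [229.53 232.71] [229.09 233.13]
224 [229.41 232.62] [228.96 233.1 ]
232 [229.17 232.52] [228.83 233.02]
261 [225.72 233.5 ] [225.21 234.28]
262 [225.62 233.5 ] [224.86 234.27]
272 [225.5  233.44] [224.87 234.19]
273 [225.35 233.44] [224.36 234.19]
274 [225.35 233.42] [224.44 234.17]
[[ 56  57  64 143 236 250 251 249 248 247 248 248 248 246 239 223 197 173 192 242 250 249]
 [ 59  59  70 131 207 223 214 208 212 213 224 243 245 237 221 194 165 148 167 171 169 160]
 [ 60  60  59  59  59  59  59  59  74 151 232 243 235 218 189 154 102  65  57  54  54  55]
 [ 60  61  60  60  59  59  60  73 152 233 243 235 213 188 155 105  66  57  55  55  54  55]]
0.076 0.229 [[259.3552 259.2535]
 [259.1124 256.3989]
 [258.8684 253.5286]]
0.076 0.26 [[246.1265 262.5427]
 [245.8439 259.6599]
 [245.5598 256.7611]]
0.08 0.229 [[259.2166 257.6242]
 [258.9731 254.7606]
 [258.7284 251.8813]]
0.08 0.26 [[245.9651 260.8973]
 [245.6817 258.0054]
 [245.3969 255.0974]]
0.084 0.229 [[259.0776 255.9898]
 [258.8334 253.1172]
 [258.5881 250.2289]]
0.084 0.26 [[245.8034 259.2467]
 [245.5192 256.3456]
 [245.2335 253.4284]]
```

Run:
```python
from h import *
from scipy.optimize import least_squares
np.set_printoptions(precision=4,suppress=True,linewidth=200)
s=cv2.cvtColor(cv2.imread("pics/scene0.png"),cv2.COLOR_BGR2GRAY).astype(float)
th=np.linspace(0,2*np.pi,721)
def circ(X,Y,Z=.08): return proj("scene",np.c_[X+.03*np.cos(th),Y+0*th,Z+.03*np.sin(th)])
E=[]
for r in range(246,260):
    p=s[r,258:276]; i=np.argmax(np.diff(p)); h=(p[:i+1].min()+p[i+1:i+4].max())/2
    j=np.nonzero((p[:-1]<h)&(p[1:]>=h))[0][0]; E.append([258+j+(h-p[j])/(p[j+1]-p[j]),r])
E=np.array(E); print(E.T)
for X in(.5335,.535):
  for Y in(.197,.199,.201):
    c=circ(X,Y); L=c[(th>np.pi/2)&(th<1.6*np.pi)]if 0 else c
    d=[e[0]-min(L[np.abs(L[:,1]-e[1])<.15][:,0]) for e in E]; print(X,Y,np.round(d,2),"centre",proj("scene",[[X,Y,.08]]))
print(s[244:262,262:280].astype(int))
```

```text
[[265.5132 266.8958 266.7241 265.8824 266.1842 266.3488 266.5357 266.8784 267.5882 267.5789 267.75   267.9697 268.2763 268.6585]
 [246.     247.     248.     249.     250.     251.     252.     253.     254.     255.     256.     257.     258.     259.    ]]
0.5335 0.197 [-1.58 -0.27 -0.53 -1.49 -1.34 -1.36 -1.38 -1.28 -0.83 -1.16 -1.3  -1.45 -1.54 -1.57] centre [[272.4305 251.5783]]
0.5335 0.199 [-0.76  0.56  0.3  -0.67 -0.52 -0.53 -0.55 -0.44  0.01 -0.29 -0.42 -0.57 -0.65 -0.68] centre [[271.6051 251.7799]]
0.5335 0.201 [0.06 1.39 1.13 0.17 0.33 0.32 0.31 0.42 0.88 0.59 0.46 0.32 0.24 0.21] centre [[270.7783 251.9818]]
0.535 0.197 [-1.34 -0.03 -0.3  -1.28 -1.14 -1.17 -1.2  -1.11 -0.67 -0.97 -1.12 -1.27 -1.36 -1.44] centre [[272.1608 251.3355]]
0.535 0.199 [-0.52  0.8   0.53 -0.44 -0.3  -0.32 -0.34 -0.24  0.2  -0.1  -0.24 -0.39 -0.47 -0.55] centre [[271.3361 251.5366]]
0.535 0.201 [0.31 1.63 1.36 0.4  0.55 0.54 0.52 0.62 1.07 0.78 0.61 0.5  0.42 0.39] centre [[270.5101 251.7381]]
[[ 63  70  91 107 125 142 146 145 146 149 163 201 232 238 236 231 235 239]
 [ 56  58  64  83 120 141 145
[... 546 characters left out ...]
151 158 182 196 198 192]
 [ 55  54  54  57  75 112 141 162 196 211 186 161 149 153 172 189 192 187]
 [ 54  54  55  55  69 101 135 155 189 221 192 156 146 150 165 183 188 183]
 [ 54  55  54  54  60  89 127 147 169 199 190 159 146 148 158 178 183 179]
 [ 53  54  53  54  55  75 111 137 151 164 164 151 146 146 155 173 177 173]
 [ 54  53  52  53  55  67 100 133 146 150 149 147 145 144 152 168 172 167]
 [ 53  52  53  53  54  60  88 126 141 145 148 146 145 145 149 161 164 161]
 [ 53  54  53  53  53  56  72 113 143 147 145 146 144 144 148 154 155 152]
 [ 53  53  53  51  52  52  63 103 150 148 143 144 143 142 143 146 146 142]
 [ 51  51  53  53  53  52  56  80 116 132 139 142 142 141 140 138 134 134]]
```

Run:
```python
from h import *
from scipy.optimize import least_squares
np.set_printoptions(precision=4,suppress=True,linewidth=200)
G=lambda f:cv2.cvtColor(cv2.imread(f),cv2.COLOR_BGR2GRAY).astype(float)
s=G("pics/scene0.png"); th=np.linspace(0,2*np.pi,1441)
E=[]
for r in range(246,263):
    p=s[r,262:276]; j=np.nonzero((p[:-1]<100)&(p[1:]>=100))[0][0]; E.append([262+j+(100-p[j])/(p[j+1]-p[j]),r])
E=np.array(E)
def res(v,X=.5343):
    c=proj("scene",np.c_[X+.03*np.cos(th),v[0]+0*th,v[1]+.03*np.sin(th)]); k=c[:,0]<proj("scene",[[X,v[0],v[1]]])[0,0]
    c=c[k]; c=c[np.argsort(c[:,1])]; return np.interp(E[:,1],c[:,1],c[:,0])-E[:,0]
f=least_squares(res,[.199,.08],diff_step=1e-3); print("collar Y,Z",f.x,np.round(f.fun,2))
s=G("pics/scene1.png")
P=[];
for c in range(248,257):
    p=s[238:268,c]; i=p.argmax(); hi=p[i]; 
    u=np.nonzero((p[:-1]<150)&(p[1:]>=150))[0][0]; u=u+(150-p[u])/(p[u+1]-p[u])
    l=np.nonzero((p[:-1]>95)&(p[1:]<=95))[0][-1]; l=l+(p[l]-95)/(p[l]-p[l+1]); P.append([c,238+u,238+l])
P=np.array(P); print(P.T)
# rod silhouettes: model
def mod(z,ph=th[::4]):
    ys=np.linspace(.228,.28,30); X=np.array([[.534+.007*np.cos(a),y,z+.007*np.sin(a)] for y in ys for a in ph]); c=proj("scene",X)
    out=[]
    for q in P[:,0]:
        k=np.abs(c[:,0]-q)<.5; d=c[k,1]+.23*(c[k,0]-q)*1; out.append([d.min(),d.max()])
    return np.array(out)
for z in(.078,.08,.082): m=mod(z); print(z,np.round((P[:,1:]-m).T,2))
```

```text
collar Y,Z [0.2004 0.0808] [ 0.05  0.05 -0.03 -0.03 -0.07 -0.03  0.06 -0.01 -0.04 -0.06 -0.13 -0.07  0.01  0.08  0.33  0.25 -0.37]
[[248.     249.     250.     251.     252.     253.     254.     255.     256.    ]
 [253.3556 253.1209 252.987  252.8205 252.5116 252.1444 251.9747 251.8205 251.5357]
 [260.7708 260.4524 260.1892 260.     259.8333 259.5    259.2564 259.1143 258.8542]]
0.078 [[-1.62 -1.62 -1.51 -1.43 -1.5  -1.62 -1.55 -1.47 -1.5 ]
 [-0.83 -0.9  -0.92 -0.85 -0.77 -0.86 -0.85 -0.75 -0.76]]
0.08 [[-0.78 -0.76 -0.66 -0.59 -0.66 -0.78 -0.71 -0.63 -0.66]
 [ 0.02 -0.06 -0.07 -0.01  0.07 -0.02 -0.01  0.09  0.07]]
0.082 [[0.07 0.08 0.19 0.26 0.19 0.06 0.13 0.22 0.18]
 [0.86 0.79 0.78 0.83 0.91 0.83 0.83 0.93 0.91]]
```

Call:
{"op": "jog_arm", "data": {
  "turn": [
    [0, 0, 0],
    [0, 0, 0],
    [0, 0, 0],
    [0, 0, 0],
    [0, 0, 0],
    [0, 0, 0],
    [0, 0, 0],
    [0, 0, 0],
    [0, 0, 0]
  ],
  "delta_pos": [
    [-0.003, 0.0006, -0.0003],
    [-0.003, 0, 0],
    [-0.003, 0, 0],
    [-0.003, 0, 0],
    [-0.003, 0, 0],
    [-0.003, 0, 0],
    [-0.003, 0, 0],
    [-0.001, 0, 0],
    [0, 0, 0]
  ],
  "gripper": [0.01, 0.01, 0.01, 0.01, 0.01, 0.01, 0.01, 0.01, 0.01],
  "grip_force": 40
}}

```text
time: 5.87
tool_pos: [0.5343, 0.3421, 0.0696]
tcp_rot: [-2.222, -2.221, 0.0]
wrist_force: [0.1, 0.2, -2.5]
width: 0.193
grip_force: 69.9
```

Call:
{"op": "jog_arm", "data": {
  "turn": [
    [0, 0, 0],
    [0, 0, 0],
    [0, 0, 0],
    [0, 0, 0]
  ],
  "delta_pos": [
    [-0.001, 0, 0],
    [-0.001, 0, 0],
    [-0.001, 0, 0],
    [0, 0, 0]
  ],
  "gripper": [0.01, 0.01, 0.01, 0.01]
}}

```text
time: 6.2
tool_pos: [0.5343, 0.3393, 0.0695]
tcp_rot: [2.221, 2.221, -0.0]
wrist_force: [0.6, 0.1, -2.8]
width: 0.194
grip_force: 69.9
```

Call:
{"op": "jog_arm", "data": {
  "turn": [
    [0, 0, 0],
    [0, 0, 0],
    [0, 0, 0]
  ],
  "delta_pos": [
    [-0.001, 0, 0],
    [-0.001, 0, 0],
    [0, 0, 0]
  ],
  "gripper": [0.01, 0.01, 0.01]
}}

```text
time: 6.45
tool_pos: [0.5343, 0.3373, 0.0695]
tcp_rot: [2.222, 2.221, -0.0]
wrist_force: [0.0, -0.2, -3.1]
width: 0.2
grip_force: 69.9
```

Call:
{"op": "jog_arm", "data": {
  "turn": [
    [0, 0, 0],
    [0, 0, 0]
  ],
  "delta_pos": [
    [-0.001, 0, 0],
    [0, 0, 0]
  ],
  "gripper": [0.01, 0.01]
}}

```text
time: 6.62
tool_pos: [0.5343, 0.3363, 0.0696]
tcp_rot: [2.221, 2.221, -0.0]
wrist_force: [0.6, 0.3, -1.7]
width: 0.192
grip_force: 69.9
```

Call:
{"op": "jog_arm", "data": {
  "turn": [
    [0, 0, 0],
    [0, 0, 0]
  ],
  "delta_pos": [
    [-0.001, 0, 0],
    [0, 0, 0]
  ],
  "gripper": [0.01, 0.01]
}}

```text
time: 6.78
tool_pos: [0.5343, 0.3353, 0.0696]
tcp_rot: [2.222, 2.221, -0.0]
wrist_force: [0.7, 1.0, -2.2]
width: 0.191
grip_force: 69.9
```

Call:
{"op": "jog_arm", "data": {
  "turn": [
    [0, 0, 0],
    [0, 0, 0]
  ],
  "delta_pos": [
    [-0.001, 0, 0],
    [0, 0, 0]
  ],
  "gripper": [0.01, 0.01]
}}

```text
time: 6.95
tool_pos: [0.5344, 0.3343, 0.0696]
tcp_rot: [2.221, 2.221, -0.0]
wrist_force: [-0.7, -0.5, -2.1]
width: 0.196
grip_force: 69.9
```

Call:
{"op": "jog_arm", "data": {
  "turn": [
    [0, 0, 0],
    [0, 0, 0]
  ],
  "delta_pos": [
    [-0.001, 0, 0],
    [0, 0, 0]
  ],
  "gripper": [0.01, 0.01]
}}

```text
time: 7.12
tool_pos: [0.5343, 0.3333, 0.0696]
tcp_rot: [2.221, 2.221, -0.0]
wrist_force: [-1.0, 0.4, -3.2]
width: 0.196
grip_force: 69.9
```

```bash
python3 -c "
from h import *
s=read_state();print(s['tool_pos'],s['wrist_force'],s['torque'])"
```

```text
[0.53434696 0.33330987 0.06957316] [-0.96195247  0.35467324 -3.16033475] [ 0.02456569 -0.00512114 -0.02400071]
```

Call:
{"op": "jog_arm", "data": {
  "turn": [
    [0, 0, 0],
    [0, 0, 0]
  ],
  "delta_pos": [
    [-0.001, 0, 0],
    [0, 0, 0]
  ],
  "gripper": [0.01, 0.01]
}}

```text
time: 7.28
tool_pos: [0.5343, 0.3323, 0.0696]
tcp_rot: [2.221, 2.221, -0.0]
wrist_force: [-0.4, 0.4, -2.6]
width: 0.194
grip_force: 69.9
```

Call:
{"op": "jog_arm", "data": {
  "turn": [
    [0, 0, 0],
    [0, 0, 0]
  ],
  "delta_pos": [
    [-0.001, 0, 0],
    [0, 0, 0]
  ],
  "gripper": [0.01, 0.01]
}}

```text
time: 7.45
tool_pos: [0.5344, 0.3313, 0.0696]
tcp_rot: [2.221, 2.221, -0.0]
wrist_force: [-0.5, 0.2, -1.9]
width: 0.193
grip_force: 69.9
```

Call:
{"op": "jog_arm", "data": {
  "turn": [
    [0, 0, 0],
    [0, 0, 0],
    [0, 0, 0]
  ],
  "delta_pos": [
    [-0.001, 0, 0],
    [-0.001, 0, 0],
    [0, 0, 0]
  ],
  "gripper": [0.01, 0.01, 0.01]
}}

```text
time: 7.7
tool_pos: [0.5343, 0.3292, 0.0696]
tcp_rot: [2.222, 2.221, -0.0]
wrist_force: [-1.3, 0.2, -2.5]
width: 0.196
grip_force: 69.9
```

Call:
{"op": "jog_arm", "data": {
  "turn": [
    [0, 0, 0],
    [0, 0, 0],
    [0, 0, 0]
  ],
  "delta_pos": [
    [-0.001, 0, 0],
    [-0.001, 0, 0],
    [0, 0, 0]
  ],
  "gripper": [0.01, 0.01, 0.01]
}}

```text
time: 7.95
tool_pos: [0.5343, 0.3273, 0.0695]
tcp_rot: [2.221, 2.221, -0.0]
wrist_force: [0.2, 0.1, -2.1]
width: 0.196
grip_force: 69.9
```

Call:
{"op": "jog_arm", "data": {
  "turn": [
    [0, 0, 0],
    [0, 0, 0],
    [0, 0, 0],
    [0, 0, 0],
    [0, 0, 0]
  ],
  "delta_pos": [
    [-0.001, 0, 0],
    [-0.001, 0, 0],
    [-0.001, 0, 0],
    [-0.001, 0, 0],
    [-0.001, 0, 0]
  ],
  "gripper": [0.01, 0.01, 0.01, 0.01, 0.01]
}}

```text
time: 8.37
tool_pos: [0.5343, 0.3224, 0.0696]
tcp_rot: [2.221, 2.222, -0.0]
wrist_force: [-0.7, -0.3, -3.2]
width: 0.197
grip_force: 69.9
```

Call:
{"op": "jog_arm", "data": {
  "turn": [
    [0, 0, 0],
    [0, 0, 0],
    [0, 0, 0],
    [0, 0, 0],
    [0, 0, 0]
  ],
  "delta_pos": [
    [-0.001, 0, 0],
    [-0.001, 0, 0],
    [-0.001, 0, 0],
    [-0.001, 0, 0],
    [-0.001, 0, 0]
  ],
  "gripper": [0.01, 0.01, 0.01, 0.01, 0.01]
}}

```text
time: 8.78
tool_pos: [0.5344, 0.3174, 0.0696]
tcp_rot: [2.221, 2.221, 0.0]
wrist_force: [-0.2, 0.2, -2.0]
width: 0.197
grip_force: 69.9
```

Call:
{"op": "jog_arm", "data": {
  "turn": [
    [0, 0, 0],
    [0, 0, 0],
    [0, 0, 0],
    [0, 0, 0],
    [0, 0, 0]
  ],
  "delta_pos": [
    [-0.001, 0, 0],
    [-0.001, 0, 0],
    [-0.001, 0, 0],
    [-0.001, 0, 0],
    [-0.001, 0, 0]
  ],
  "gripper": [0.01, 0.01, 0.01, 0.01, 0.01]
}}

```text
time: 9.2
tool_pos: [0.5344, 0.3124, 0.0696]
tcp_rot: [2.221, 2.221, -0.0]
wrist_force: [0.2, 0.6, -2.8]
width: 0.194
grip_force: 69.9
```

Call:
{"op": "jog_arm", "data": {
  "turn": [
    [0, 0, 0],
    [0, 0, 0],
    [0, 0, 0],
    [0, 0, 0],
    [0, 0, 0]
  ],
  "delta_pos": [
    [-0.001, 0, 0],
    [-0.001, 0, 0],
    [-0.001, 0, 0],
    [-0.001, 0, 0],
    [-0.001, 0, 0]
  ],
  "gripper": [0.01, 0.01, 0.01, 0.01, 0.01]
}}

```text
time: 9.62
tool_pos: [0.5347, 0.3095, 0.0702]
tcp_rot: [-2.221, -2.219, -0.006]
wrist_force: [-0.6, 8.6, -3.5]
width: 0.196
grip_force: 69.9
```

Call:
{"op": "jog_arm", "data": {
  "turn": [
    [0, 0, 0],
    [0, 0, 0],
    [0, 0, 0],
    [0, 0, 0],
    [0, 0, 0],
    [0, 0, 0]
  ],
  "delta_pos": [
    [-0.001, 0, 0],
    [-0.001, 0, 0],
    [-0.001, 0, 0],
    [-0.001, 0, 0],
    [-0.001, 0, 0],
    [-0.001, 0, 0]
  ],
  "gripper": [0.01, 0.01, 0.01, 0.01, 0.01, 0.01]
}}

```text
time: 10.12
tool_pos: [0.5348, 0.3043, 0.0704]
tcp_rot: [-2.221, -2.219, -0.007]
wrist_force: [-1.2, 8.8, -2.1]
width: 0.196
grip_force: 69.9
```

Call:
{"op": "jog_arm", "data": {
  "turn": [
    [0, 0, 0],
    [0, 0, 0],
    [0, 0, 0],
    [0, 0, 0],
    [0, 0, 0],
    [0, 0, 0]
  ],
  "delta_pos": [
    [-0.001, 0, 0],
    [-0.001, 0, 0],
    [-0.001, 0, 0],
    [-0.001, 0, 0],
    [-0.001, 0, 0],
    [-0.001, 0, 0]
  ],
  "gripper": [0.01, 0.01, 0.01, 0.01, 0.01, 0.01]
}}

```text
time: 10.62
tool_pos: [0.5348, 0.2983, 0.0704]
tcp_rot: [-2.221, -2.219, -0.007]
wrist_force: [-1.4, 8.8, -3.1]
width: 0.192
grip_force: 69.9
```

Steady at about 9 N. I'll keep pushing; about 39 mm is left.

Call:
{"op": "jog_arm", "data": {
  "turn": [
    [0, 0, 0],
    [0, 0, 0],
    [0, 0, 0],
    [0, 0, 0],
    [0, 0, 0],
    [0, 0, 0],
    [0, 0, 0],
    [0, 0, 0],
    [0, 0, 0],
    [0, 0, 0]
  ],
  "delta_pos": [
    [-0.0012, 0, 0],
    [-0.0012, 0, 0],
    [-0.0012, 0, 0],
    [-0.0012, 0, 0],
    [-0.0012, 0, 0],
    [-0.0012, 0, 0],
    [-0.0012, 0, 0],
    [-0.0012, 0, 0],
    [-0.0012, 0, 0],
    [-0.0012, 0, 0]
  ],
  "gripper": [0.01, 0.01, 0.01, 0.01, 0.01, 0.01, 0.01, 0.01, 0.01, 0.01]
}}

```text
time: 11.45
tool_pos: [0.5349, 0.2863, 0.0704]
tcp_rot: [-2.221, -2.219, -0.008]
wrist_force: [-0.4, 8.2, -2.9]
width: 0.196
grip_force: 69.9
```

Call:
{"op": "jog_arm", "data": {
  "turn": [
    [0, 0, 0],
    [0, 0, 0],
    [0, 0, 0],
    [0, 0, 0],
    [0, 0, 0],
    [0, 0, 0],
    [0, 0, 0],
    [0, 0, 0],
    [0, 0, 0],
    [0, 0, 0]
  ],
  "delta_pos": [
    [-0.0012, 0, 0],
    [-0.0012, 0, 0],
    [-0.0012, 0, 0],
    [-0.0012, 0, 0],
    [-0.0012, 0, 0],
    [-0.0012, 0, 0],
    [-0.0012, 0, 0],
    [-0.0012, 0, 0],
    [-0.0012, 0, 0],
    [-0.0012, 0, 0]
  ],
  "gripper": [0.01, 0.01, 0.01, 0.01, 0.01, 0.01, 0.01, 0.01, 0.01, 0.01]
}}

```text
time: 12.28
tool_pos: [0.535, 0.2743, 0.0704]
tcp_rot: [-2.221, -2.219, -0.008]
wrist_force: [-0.2, 9.2, -2.3]
width: 0.197
grip_force: 69.8
```

Call:
{"op": "jog_arm", "data": {
  "turn": [
    [0, 0, 0],
    [0, 0, 0],
    [0, 0, 0],
    [0, 0, 0],
    [0, 0, 0],
    [0, 0, 0],
    [0, 0, 0],
    [0, 0, 0],
    [0, 0, 0],
    [0, 0, 0],
    [0, 0, 0],
    [0, 0, 0]
  ],
  "delta_pos": [
    [-0.0012, 0, 0],
    [-0.0012, 0, 0],
    [-0.0012, 0, 0],
    [-0.0012, 0, 0],
    [-0.0012, 0, 0],
    [-0.0012, 0, 0],
    [-0.0012, 0, 0],
    [-0.0012, 0, 0],
    [-0.0012, 0, 0],
    [-0.0012, 0, 0],
    [-0.001, 0, 0],
    [0, 0, 0]
  ],
  "gripper": [0.01, 0.01, 0.01, 0.01, 0.01, 0.01, 0.01, 0.01, 0.01, 0.01, 0.01, 0.01]
}}

```text
time: 13.28
tool_pos: [0.5349, 0.2613, 0.0704]
tcp_rot: [-2.221, -2.219, -0.008]
wrist_force: [-0.8, 8.9, -2.4]
width: 0.191
grip_force: 69.8
```

Run:
```python
from h import *
g=grab("top","pics/top2.png"); a=g[205:262,230:315]
cv2.imwrite("pics/c5.png",cv2.resize(a,None,fx=9,fy=9,interpolation=cv2.INTER_CUBIC))
print(proj("top",[[.534,.199-.07-k,.0875] for k in (0,.01,.02,.03,.046)]))
```

```text
[[283.29969789 229.29300006]
 [287.45054535 229.17432471]
 [291.60179684 229.05568039]
 [295.75324752 228.93707292]
 [302.39547262 228.74739206]]
```

View pics/c5.png

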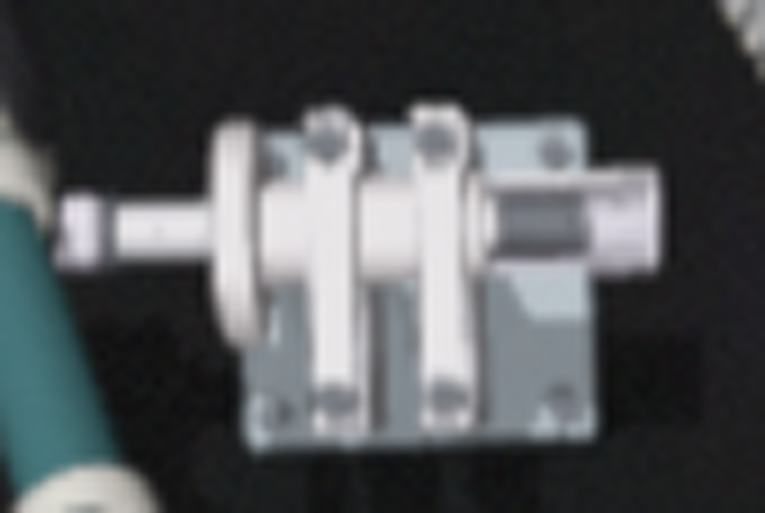

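In the crop, the dark slug spans u 495–588 in the trough, just past the tube end at u of about 490. That puts it about 3 mm out, with the end wall still well off. I'll push 3 mm more for margin, then draw the rod back.

Call:
{"op": "jog_arm", "data": {
  "turn": [
    [0, 0, 0],
    [0, 0, 0],
    [0, 0, 0],
    [0, 0, 0],
    [0, 0, 0],
    [0, 0, 0]
  ],
  "delta_pos": [
    [-0.001, 0, 0],
    [-0.001, 0, 0],
    [-0.001, 0, 0],
    [0, 0, 0],
    [0, 0, 0],
    [0, 0, 0]
  ],
  "gripper": [0.01, 0.01, 0.01, 0.01, 0.01, 0.01]
}}

```text
time: 13.83
tool_pos: [0.5349, 0.2584, 0.0704]
tcp_rot: [-2.22, -2.219, -0.008]
wrist_force: [-1.1, 9.2, -2.8]
width: 0.197
grip_force: 69.8
```

Call:
{"op": "jog_arm", "data": {
  "turn": [
    [0, 0, 0],
    [0, 0, 0],
    [0, 0, 0],
    [0, 0, 0],
    [0, 0, 0],
    [0, 0, 0],
    [0, 0, 0],
    [0, 0, 0],
    [0, 0, 0],
    [0, 0, 0],
    [0, 0, 0],
    [0, 0, 0]
  ],
  "delta_pos": [
    [0.001, 0, 0],
    [0.002, 0, 0],
    [0.002, 0, 0],
    [0.002, 0, 0],
    [0.002, 0, 0],
    [0.002, 0, 0],
    [0.002, 0, 0],
    [0.002, 0, 0],
    [0.002, 0, 0],
    [0.002, 0, 0],
    [0.002, 0, 0],
    [0.002, 0, 0]
  ],
  "gripper": [0.01, 0.01, 0.01, 0.01, 0.01, 0.01, 0.01, 0.01, 0.01, 0.01, 0.01, 0.01]
}}

```text
time: 14.83
tool_pos: [0.5343, 0.2787, 0.0696]
tcp_rot: [-2.221, -2.221, 0.0]
wrist_force: [-0.4, 0.5, -3.1]
width: 0.197
grip_force: 69.9
```

Call:
{"op": "jog_arm", "data": {
  "turn": [
    [0, 0, 0],
    [0, 0, 0],
    [0, 0, 0],
    [0, 0, 0],
    [0, 0, 0],
    [0, 0, 0],
    [0, 0, 0],
    [0, 0, 0],
    [0, 0, 0],
    [0, 0, 0],
    [0, 0, 0],
    [0, 0, 0],
    [0, 0, 0],
    [0, 0, 0],
    [0, 0, 0],
    [0, 0, 0],
    [0, 0, 0],
    [0, 0, 0],
    [0, 0, 0],
    [0, 0, 0]
  ],
  "delta_pos": [
    [0.004, 0, 0],
    [0.004, 0, 0],
    [0.004, 0, 0],
    [0.004, 0, 0],
    [0.004, 0, 0],
    [0.004, 0, 0],
    [0.004, 0, 0],
    [0.004, 0, 0],
    [0.004, 0, 0],
    [0.004, 0, 0],
    [0.004, 0, 0],
    [0.004, 0, 0],
    [0.004, 0, 0],
    [0.004, 0, 0],
    [0.004, 0, 0],
    [0.006, 0, 0],
    [0.006, 0, 0],
    [0.006, 0, 0],
    [0.006, 0, 0],
    [0.006, 0, 0]
  ],
  "gripper": [0.01, 0.01, 0.01, 0.01, 0.01, 0.01, 0.01, 0.01, 0.01, 0.01, 0.01, 0.01, 0.01, 0.01, 0.01, 0.01, 0.01, 0.01, 0.01, 0.01]
}}

```text
time: 16.5
tool_pos: [0.5343, 0.3692, 0.0695]
tcp_rot: [-2.221, -2.222, -0.0]
wrist_force: [0.7, 0.2, -1.9]
width: 0.197
grip_force: 69.9
```

Call:
{"op": "jog_arm", "data": {
  "turn": [
    [0, 0, 0],
    [0, 0, 0],
    [0, 0, 0],
    [0, 0, 0],
    [0, 0, 0],
    [0, 0, 0],
    [0, 0, 0],
    [0, 0, 0],
    [0, 0, 0],
    [0, 0, 0],
    [0, 0, 0],
    [0, 0, 0],
    [0, 0, 0],
    [0, 0, 0],
    [0, 0, 0],
    [0, 0, 0],
    [0, 0, 0],
    [0, 0, 0]
  ],
  "delta_pos": [
    [0.006, -0.005, 0],
    [0.006, -0.005, 0],
    [0.006, -0.005, 0],
    [0.006, -0.005, 0],
    [0.006, -0.005, 0],
    [0.006, -0.005, 0],
    [0.006, -0.005, 0],
    [0.006, -0.005, 0],
    [0.006, -0.005, 0],
    [0.006, -0.005, 0],
    [0, 0, 0.01],
    [0, 0, 0.01],
    [0, 0, 0.01],
    [0, 0, 0.01],
    [0, 0, 0.01],
    [0, 0, 0.006],
    [0, 0, 0.003],
    [0, 0, 0]
  ],
  "gripper": [0.01, 0.01, 0.01, 0.01, 0.01, 0.01, 0.01, 0.01, 0.01, 0.01, 0.01, 0.01, 0.01, 0.01, 0.01, 0.01, 0.01, 0.01]
}}

```text
time: 18.0
tool_pos: [0.4838, 0.4277, 0.0091]
tcp_rot: [-2.222, -2.221, 0.004]
wrist_force: [0.6, 0.4, -1.9]
width: 0.193
grip_force: 69.9
```

Call:
{"op": "jog_arm", "data": {
  "turn": [
    [0, 0, 0],
    [0, 0, 0],
    [0, 0, 0],
    [0, 0, 0],
    [0, 0, 0]
  ],
  "delta_pos": [
    [0, 0, 0.001],
    [0, 0, 0.001],
    [0, 0, 0.001],
    [0, 0, 0],
    [0, 0, 0]
  ],
  "gripper": [0.01, 0.01, 0.01, 0.01, 0.01]
}}

```text
time: 18.42
tool_pos: [0.4846, 0.4286, 0.008]
tcp_rot: [2.221, 2.221, 0.001]
wrist_force: [0.6, 0.6, -2.0]
width: 0.2
grip_force: 69.9
```

Call:
{"op": "jog_arm", "data": {
  "turn": [
    [0, 0, 0],
    [0, 0, 0],
    [0, 0, 0],
    [0, 0, 0],
    [0, 0, 0]
  ],
  "delta_pos": [
    [0, 0, 0.001],
    [0, 0, 0.001],
    [0, 0, 0.0005],
    [0, 0, 0],
    [0, 0, 0]
  ],
  "gripper": [0.01, 0.01, 0.01, 0.01, 0.01]
}}

```text
time: 18.83
tool_pos: [0.4843, 0.4284, 0.005]
tcp_rot: [-2.222, -2.221, 0.0]
wrist_force: [-0.3, -0.4, -3.0]
width: 0.198
grip_force: 70.1
```

Call:
{"op": "jog_arm", "data": {
  "turn": [
    [0, 0, 0],
    [0, 0, 0],
    [0, 0, 0],
    [0, 0, 0],
    [0, 0, 0],
    [0, 0, 0],
    [0, 0, 0],
    [0, 0, 0],
    [0, 0, 0],
    [0, 0, 0]
  ],
  "delta_pos": [
    [0, 0, 0.0005],
    [0, 0, 0],
    [0, 0, 0],
    [0, 0, 0],
    [0, 0, 0],
    [0, 0, 0],
    [0, 0, 0],
    [0, 0, 0],
    [0, 0, 0],
    [0, 0, 0]
  ],
  "gripper": [0.01, 0.01, 0.025, 0.04, 0.045, 0.045, 0.045, 0.045, 0.045, 0.045]
}}

```text
time: 19.67
tool_pos: [0.4844, 0.4285, 0.0046]
tcp_rot: [-2.221, -2.221, 0.0]
wrist_force: [-0.2, 0.2, 0.2]
width: 0.528
grip_force: 0.0
```

Call:
{"op": "jog_arm", "data": {
  "turn": [
    [0, 0, 0],
    [0, 0, 0],
    [0, 0, 0],
    [0, 0, 0],
    [0, 0, 0],
    [0, 0, 0],
    [0, 0, 0],
    [0, 0, 0],
    [0, 0, 0],
    [0, 0, 0],
    [0, 0, 0],
    [0, 0, 0]
  ],
  "delta_pos": [
    [0, 0, -0.005],
    [0, 0, -0.01],
    [0, 0, -0.015],
    [0, 0, -0.02],
    [0, 0, -0.02],
    [0, 0, -0.02],
    [0, 0, -0.02],
    [0, 0, -0.02],
    [0, 0, -0.02],
    [0, 0, 0],
    [0, 0, 0],
    [0, 0, 0]
  ],
  "gripper": [0.045, 0.045, 0.045, 0.045, 0.045, 0.045, 0.045, 0.045, 0.045, 0.045, 0.045, 0.045]
}}

```text
time: 20.67
tool_pos: [0.4841, 0.4283, 0.1546]
tcp_rot: [2.221, 2.221, -0.0]
wrist_force: [0.6, 0.4, -0.5]
width: 0.524
grip_force: 0.0
```

Run:
```python
from h import *
a=grab("top","pics/top3.png")[165:340,110:320]; b=grab("scene","pics/scene3.png")[220:380,120:340]
b=cv2.resize(b,(367,267)); a=cv2.resize(a,(400,333))
c=np.zeros((333,767,3),np.uint8); c[:,:400]=a; c[:267,400:]=b; cv2.imwrite("pics/c6.png",c)
```

```text
(no output)
```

View pics/c6.png

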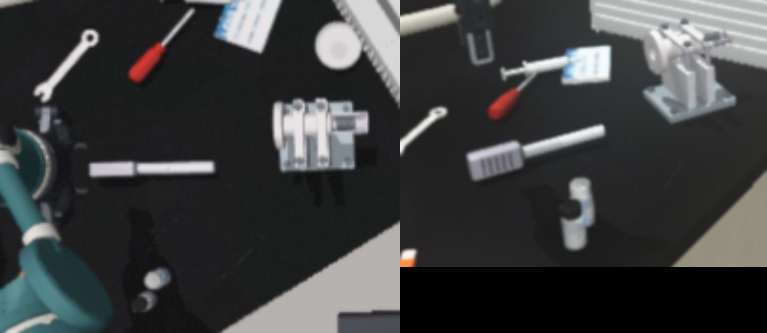

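The rod lies flat and free at crop (90–214, 168), well clear of the stand. The slug shows dark in the trough at about (345,122), and the bystanders haven't moved. I'm handing the job in.

```bash
python3 -c "
from workcell import ticket
print(ticket.finish_job())"
```

```text
the job is handed in; nothing more can be done
None
```

The job is handed in (no verdict came back): by camera, the slug is out of the tube in the trough, clear of the end wall, and the rod is back flat on the worktop with the bystanders unmoved; the push read about 9 N at the wrist.

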